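# Tap three tubes home in list order

### The arm

A 7-joint arm with a two-finger parallel gripper is mounted at the origin on a cart in front of the work surface, level with it; the furniture and walls round the work are solid. World frame = base frame: x ahead of the robot, y to its left, z up, the work surface at z = 0. Lengths are in m, angles in rad, forces in N, time in s.
With the tool pointing down it reaches from about 0.4 to 0.85 m from the base axis. Payload 4.5 kg.
Tool frame: the origin (TCP) lies at the very end of the fingers, on their centre line; the grasp point (between the pads) lies 19 mm behind it; z points along the fingers, y is the line along which they close (so a half turn about z gives the same grasp; the last joint's range is limited). The gripper opens to 88 mm and grips with 3 to 60 N. Pads are 18 mm wide; open, the fingers measure 123 mm over their backs; the gripper's body (75 mm by 187 mm) begins 45 mm behind the grasp point.
Start: joints at [1.368, 0.689, -0.195, 1.565, 0.157, 0.902, -0.215], TCP at [0.147, -0.608, 0.239] pointing down, gripper open.
Joint ranges: [-3.01, 3.01], [-0.46, 2.08], [-1.47, 1.51], [0.13, 2.56], [-1, 4.14], [0.04, 2.09], [-2.66, 2.66]. Speed limits (rad/s): [2.57, 2.57, 3.14, 3.14, 3.14, 3.14, 3.14].

### API

Orientations are given as a 3x3 rotation matrix whose columns are the frame's x, y, z axes.
In Python, from plant import telemetry, vision, env, models gives the robot as it stands. The module is installed in compiled form; this text tells all that it offers.
- The arm moves only by the tool jog_arm, never from a script. Its argument "commands" is a list of rows, each a list of 7 numbers: the closure in counts, from 0 (fully open) to 255 (shut), then the shift along the tool's x, y, z in m, then the turn, a rotation vector about the tool's x, y, z in degrees. In form: [[grip, x, y, z, ax, ay, az], ...]. A call has 1 to 5 rows; each row is the pose to reach, as a shift and turn from the pose commanded when the call began, along the tool's axes at that moment; what a row does not reach only later rows make up. A row lasts 1/10 s, in which the tool goes at most 50 mm and 8.59 degrees, less where a joint would pass 70% of its speed; a pose out of reach is approached as far as the arm can. A call with a gripper value outside its range is refused whole. The fingers move at their own pace and stop on an object; the grip force is fixed at half the most. Time passes only in rows, so rows that repeat a pose let the fingers close. It gives the time, the measured TCP pose, the force, the opening and the grip force at its end, in the units of the state.
- telemetry.read_state(): the state, without advancing time (a new reading comes with each control period).
- vision.grab_frame(name): name is "scene" or "top" or "wrist"; returns the picture (400x640x3 uint8, red, green, blue); there is no depth.
- vision.camera_model(name): a dict with "fov_y" (degrees; the focal length in pixels is half the picture's height over the tangent of half this angle, whatever the lens; pixels are square), "cx", "cy" (the principal point, pixels), "R" (3x3) and "t" (3): a world point X has camera coordinates R X + t. Camera axes: x right, y down, z forward; pixel columns grow to the right and rows downward; lengths in m; the calibration is good to about 2 mm. A picture is of the moment at which its call begins: read the wrist's pose just before it. camera_model takes no time and is no camera call; for the wrist camera it gives the pose at the moment of the call.
- env.finish_job(): hands the job in; it is judged then, once.
Trained networks look in the newest picture that a camera, given by its name, has taken for a name from the list of things; names that differ only in an ending like _2 or _b are one class to them, and where a whole thing is asked for, a point or a joint stands for the part that bears it (a point fixed in the world has none). Each returns a list of dicts, best first, with "confidence" (0 to 1); they miss things now and then, are a little off and sometimes report something else, mostly with a low value. They report only what shows in the picture. A call takes as long as a camera call.
- models.find_in(name, camera): "at" ([x, y, z] in m, in world coordinates, good to about 4 mm: the middle of the surface that is visible of it).
- models.cut_out(name, camera): "region" (400x640 bool, what is visible of it).
The state is a dict: "clock": time; "qpos": joint angles; "joint_velocities": joint speeds; "effort": joint torques, N m; "eef_pos": TCP position; "eef_rot": TCP orientation; "contact_force": force on the tool from outside, world axes, zero at the start; "moment": the same for the moment, N m; "finger_gap": opening from 0.0 (shut) to 1.0 (fully open); "finger_force": force on a finger pad.
Only numpy, scipy, OpenCV 4.12 (cv2) and the standard library are available. Lean on these libraries where they do the work, as an engineer would, in place of code of your own. Each camera call takes 0.05 s, during which the arm holds its last target. There are 200 camera calls.

### The job

Three capped tubes stand a little proud in their single stands. In the order of the run list, orange cap first, then blue, then red, press each cap down with the fingertips, lightly, until the black ring under it rests on the collar and the gap is closed; finish one before you push the next. Do not pull a tube up, lift or shove a stand, or disturb the other things on the bench.

Things in the scene. Friction and masses are not known exactly. Their poses are not given: they have to be found in the camera images.
- orange_cap (a point): centre of the flat top of the orange screw cap (cap 22 mm across, 14 mm high). It starts 126 to 130 mm above the worktop and is 118 mm above it when the tube is seated and released (a seated cap can be pushed up to 7 mm lower against the collar's springs)
- orange_slide (a joint): how far the orange-capped tube is pushed down in its stand, m: starts at 0 to 0.004, 0.012 = seated (the black rubber ring under the cap, 4 mm thick, lies on the collar; hard stop), negative = pulled up. It moves straight down under about 3 N on the cap (a little more if pushed fast), stays where it is left, and does not spring back. The collar itself gives on springs, about 3.5 N per mm and at most 7 mm, and carries the tube back up when released
- orange_tube: 15 ml clear tube whose cap is orange, upright, 106 mm long, 16 mm thick; origin at its lower tip, z up. It slides stiffly in its stand
- orange_stand: loose single-tube stand of the orange-capped tube, 0.6 to 1.1 kg: round dark foot 80 mm across, three thin rods, sprung aluminium collar 40 mm across whose top is 100 mm above the worktop; origin at the centre of its underside, z up. Its yaw is of no importance
- blue_cap (a point): centre of the flat top of the blue screw cap (cap 22 mm across, 14 mm high). It starts 126 to 130 mm above the worktop and is 118 mm above it when the tube is seated and released (a seated cap can be pushed up to 7 mm lower against the collar's springs)
- blue_slide (a joint): how far the blue-capped tube is pushed down in its stand, m: starts at 0 to 0.004, 0.012 = seated (the black rubber ring under the cap, 4 mm thick, lies on the collar; hard stop), negative = pulled up. It moves straight down under about 3 N on the cap (a little more if pushed fast), stays where it is left, and does not spring back. The collar itself gives on springs, about 3.5 N per mm and at most 7 mm, and carries the tube back up when released
- blue_tube: 15 ml clear tube whose cap is blue, upright, 106 mm long, 16 mm thick; origin at its lower tip, z up. It slides stiffly in its stand
- blue_stand: loose single-tube stand of the blue-capped tube, 0.6 to 1.1 kg: round dark foot 80 mm across, three thin rods, sprung aluminium collar 40 mm across whose top is 100 mm above the worktop; origin at the centre of its underside, z up. Its yaw is of no importance
- red_cap (a point): centre of the flat top of the red screw cap (cap 22 mm across, 14 mm high). It starts 126 to 130 mm above the worktop and is 118 mm above it when the tube is seated and released (a seated cap can be pushed up to 7 mm lower against the collar's springs)
- red_slide (a joint): how far the red-capped tube is pushed down in its stand, m: starts at 0 to 0.004, 0.012 = seated (the black rubber ring under the cap, 4 mm thick, lies on the collar; hard stop), negative = pulled up. It moves straight down under about 3 N on the cap (a little more if pushed fast), stays where it is left, and does not spring back. The collar itself gives on springs, about 3.5 N per mm and at most 7 mm, and carries the tube back up when released
- red_tube: 15 ml clear tube whose cap is red, upright, 106 mm long, 16 mm thick; origin at its lower tip, z up. It slides stiffly in its stand
- red_stand: loose single-tube stand of the red-capped tube, 0.6 to 1.1 kg: round dark foot 80 mm across, three thin rods, sprung aluminium collar 40 mm across whose top is 100 mm above the worktop; origin at the centre of its underside, z up. Its yaw is of no importance
- flask: bystander, loose, leave alone: conical glass flask, pink contents, 63 mm across, 109 mm high; origin at the centre of its underside
- timer: bystander, loose, leave alone: white bench timer with a green and a red key, 66x66x18 mm; origin at the centre of its underside
- dish: bystander, loose, leave alone: petri dish, 63 mm across, 15 mm high; origin at the centre of its underside
- wine_bottle: bystander, loose, leave alone: small bottle with blue cap and dark red contents, 46 mm across, 86 mm high; origin at the centre of its underside
- tip_box: bystander, loose, leave alone: yellow pipette tip box with clear lid, 89x120x86 mm; origin at the centre of its underside
- tape: bystander, loose, leave alone: roll of beige tape, 64 mm across, 18 mm high; origin at the centre of its underside
- marker: bystander, loose, leave alone: marker pen with blue cap lying down, 140 mm long, 18 mm high; origin at the centre of its underside

How it is judged:
By the outcome, as a careful person would: the job done as asked, in the order asked, and still so for the second after the job is handed in, with the robot touching nothing.
It also fails if it takes over 48 s, if anything falls off the work surface, if the arm or the gripper's body presses on something with over 40 N, if the wrist force passes 120 N, or if a joint passes its speed limit or range.

## Working session

There is one attempt and no reset: what is moved stays moved. The work goes in short steps, Python scripts to look and compute and a tool call to move; the robot and the scene stay as the last step left them, time stands still between calls to the robot, and variables do not carry over. Pictures are saved under pics/ and viewed, at most 10 in all, crops included, and the job is handed in when it is done.

Besides the shell and the picture viewer there is one more tool, called after "Emit:" as name(argument=value, ...) on one line, values as JSON. jog_arm: Moves the arm, as the interface text tells. Its arguments: {"type":"object","properties":{"commands":{"type":"array","items":{"type":"array","items":{"type":"number"}}}},"required":["commands"]}

```bash
mkdir -p pics
cat > h.py <<'E'
import numpy as np,cv2
from plant import telemetry,vision,env,models
def save(n,f):
    im=vision.grab_frame(n);cv2.imwrite('pics/'+f,cv2.cvtColor(im,cv2.COLOR_RGB2BGR));return im
def onplane(cam,u,v,z):
    c=vision.camera_model(cam);f=200/np.tan(np.radians(c['fov_y']/2))
    R=np.array(c['R']);t=np.array(c['t']);d=R.T@np.array([(u-c['cx'])/f,(v-c['cy'])/f,1]);o=-R.T@t
    return o+d*(z-o[2])/d[2]
E
python3 - <<'E'
from h import *
s=telemetry.read_state();print(s['clock'],s['eef_pos'],np.round(s['eef_rot'],3),s['contact_force'],s['finger_gap'])
for cam in('top','scene'):
    save(cam,cam+'0.png')
    for n in ['orange_cap','blue_cap','red_cap']+(['flask','timer','dish','wine_bottle','tip_box','tape','marker'] if cam=='top' else []):
        for d in models.find_in(n,cam)[:2]: print(cam,n,np.round(d['at'],3),round(d['confidence'],2))
        if 'cap' in n:
            for d in models.cut_out(n,cam)[:2]:
                v,u=np.nonzero(d['region']);print('  cut',u.mean(),v.mean(),u.min(),u.max(),v.min(),v.max(),len(u),round(d['confidence'],2))
print(telemetry.read_state()['clock'])
E
```

```text
0.0 [ 0.14643611 -0.60695408  0.23789619] [[ 0.972  0.235 -0.001]
 [ 0.235 -0.972  0.002]
 [-0.    -0.002 -1.   ]] [-0.27830482 -0.74767961 -0.61848812] 0.998974611404208
top blue_cap [0.49  0.182 0.013] 0.47
  cut 399.2168674698795 171.34939759036143 392 406 165 178 166 0.24
top flask [ 0.698 -0.122  0.041] 0.56
top timer [0.702 0.086 0.013] 0.72
top dish [ 0.392 -0.06   0.014] 0.72
top dish [0.604 0.4   0.088] 0.2
top wine_bottle [ 0.66  -0.231  0.086] 0.58
top tip_box [0.604 0.401 0.089] 0.81
top tape [0.45  0.419 0.012] 0.76
top marker [0.565 0.009 0.009] 0.74
top marker [ 0.405 -0.361  0.012] 0.45
scene orange_cap [ 0.497 -0.216  0.11 ] 0.45
  cut 400.55737704918033 183.86885245901638 397 404 179 201 61 0.49
  cut 294.89473684210526 225.6315789473684 293 297 218 244 38 0.45
  cut 332.2352941176471 201.16176470588235 330 335 189 214 68 0.44
1.05
```

View pics/top0.png

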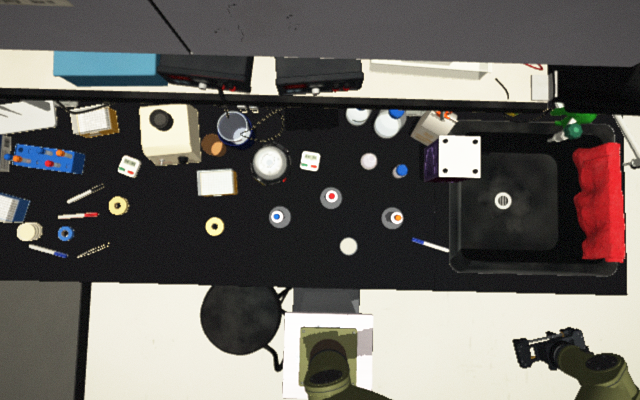

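View pics/scene0.png

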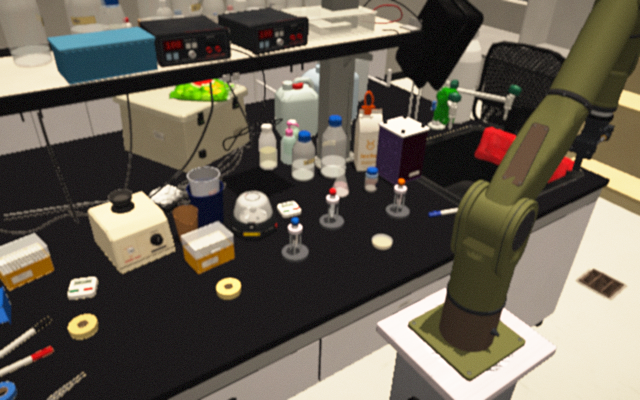

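The top view shows the caps at about blue (279,216), red (331,197) and orange (398,217). The scene view agrees, with caps at (295,222), (333,191) and (401,182). I'll refine these by colour.

Run:
```python
from h import *
for cam,P in(('top',dict(orange=(398,217),blue=(279,216),red=(331,197))),('scene',dict(orange=(401,182),blue=(295,222),red=(333,191)))):
    im=cv2.imread(f'pics/{cam}0.png');hsv=cv2.cvtColor(im,cv2.COLOR_BGR2HSV).astype(int)
    for k,(u,v) in P.items():
        vv,uu=np.mgrid[v-9:v+10,u-9:u+10];h=hsv[vv,uu]
        hc={'orange':14,'blue':110,'red':178}[k];dh=np.abs((h[...,0]-hc+90)%180-90)
        m=(dh<12)&(h[...,1]>120)&(h[...,2]>70)
        a,b=uu[m].mean(),vv[m].mean();print(cam,k,m.sum(),a,b,uu[m].min(),uu[m].max(),vv[m].min(),vv[m].max(),np.round(onplane(cam,a,b,.128 if cam=='top' else .121),4))
c=vision.camera_model('top');print(-np.array(c['R']).T@c['t'])
```

```text
top orange 29 397.51724137931035 217.24137931034483 395 400 215 220 [ 0.5025 -0.222   0.128 ]
top blue 22 276.09090909090907 216.0909090909091 274 278 214 218 [0.4956 0.1841 0.128 ]
top red 26 331.34615384615387 195.65384615384616 329 334 193 198 [0.569  0.0013 0.128 ]
scene orange 51 401.27450980392155 181.2156862745098 398 405 178 185 [ 0.5017 -0.2217  0.121 ]
scene blue 52 294.63461538461536 220.17307692307693 291 298 217 224 [0.4955 0.1882 0.121 ]
scene red 46 332.0217391304348 190.7608695652174 329 335 187 194 [0.5715 0.0044 0.121 ]
[0.47747248 0.03381892 1.45700689]
```

Emit:
jog_arm(commands=[[255,0.04,-0.027,0,0,0,0],[255,0.08,-0.053,0,0,0,0],[255,0.12,-0.08,0,0,0,0],[255,0.16,-0.107,0,0,0,0],[255,0.2,-0.133,0,0,0,0]])

```text
clock: 1.55
eef_pos: [0.311, -0.4299, 0.2389]
eef_rot: [[0.972, 0.234, 0.0], [0.234, -0.972, -0.0], [0.0, 0.0, -1.0]]
contact_force: [1.2, -0.9, -0.4]
finger_gap: 0.568
finger_force: 0.0
```

Emit:
jog_arm(commands=[[255,0.04,-0.027,0,0,0,0],[255,0.08,-0.053,0,0,0,0],[255,0.12,-0.08,0,0,0,0],[255,0.16,-0.107,0,0,0,0],[255,0.2,-0.133,0,0,0,0]])

```text
clock: 2.05
eef_pos: [0.4743, -0.2535, 0.2389]
eef_rot: [[0.972, 0.235, 0.0], [0.235, -0.972, -0.0], [0.0, 0.0, -1.0]]
contact_force: [0.2, -0.8, 0.4]
finger_gap: 0.116
finger_force: 0.0
```

Emit:
jog_arm(commands=[[255,0.036,-0.0245,0.03,0,0,0],[255,0.036,-0.0245,0.03,0,0,0],[255,0.036,-0.0245,0.03,0,0,0],[255,0.036,-0.0245,0.03,0,0,0]])

```text
clock: 2.45
eef_pos: [0.5015, -0.2244, 0.209]
eef_rot: [[0.973, 0.233, -0.001], [0.233, -0.973, -0.001], [-0.001, 0.001, -1.0]]
contact_force: [0.0, -0.5, 0.5]
finger_gap: 0.007
finger_force: 0.0
```

```bash
cat > look.py <<'E'
from h import *
import sys
k=sys.argv[1]; f=sys.argv[2]
s=telemetry.read_state();print(s['clock'],np.round(s['eef_pos'],4),np.round(s['eef_rot'],3).tolist(),np.round(s['contact_force'],2),s['finger_gap'])
save('wrist',f)
c=vision.camera_model('wrist');print(c['fov_y'],-np.array(c['R']).T@c['t'])
for d in models.find_in(k+'_cap','wrist')[:3]: print(np.round(d['at'],4),d['confidence'])
for d in models.cut_out(k+'_cap','wrist')[:3]:
    v,u=np.nonzero(d['region']);print(u.mean(),v.mean(),u.min(),u.max(),v.min(),v.max(),len(u),round(d['confidence'],2))
E
python3 look.py orange w1.png
```

```text
2.45 [ 0.5015 -0.2244  0.209 ] [[0.973, 0.233, -0.001], [0.233, -0.973, -0.001], [-0.001, 0.001, -1.0]] [ 0.04 -0.54  0.46] 0.0066000120025853605
70.116952714849 [ 0.57809216 -0.20660987  0.35517433]
[ 0.5015 -0.2174  0.1278] 0.67
316.03833333333336 204.33166666666668 304 328 189 219 600 0.87
376.8730650154799 24.572755417956657 349 408 0 56 2584 0.45
```

View pics/w1.png

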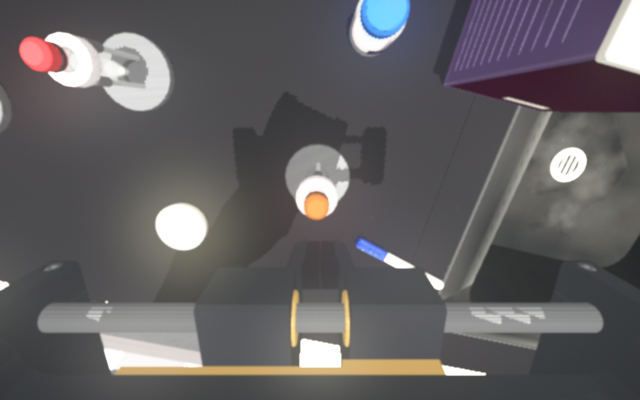

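The wrist view shows the orange cap at (316,205), just ahead of the closed fingertips at (320,255). I'll project it to get the correction.

```bash
cat >> look.py <<'E'
    w=onplane('wrist',u.mean(),v.mean(),.124);R=np.array(s['eef_rot'])
    print('cap',np.round(w,4),'shift in tool',np.round(R.T@(w-s['eef_pos']),4))
E
cat > e.py <<'E'
from h import *
for z in(.12,.124,.128):print(onplane('wrist',316,204.3,z),onplane('wrist',316,197,z))
E
python3 e.py
```

```text
[ 0.50069656 -0.22188557  0.12      ] [ 0.5071725  -0.22037344  0.12      ]
[ 0.50201319 -0.22162507  0.124     ] [ 0.50837907 -0.22013863  0.124     ]
[ 0.50332982 -0.22136457  0.128     ] [ 0.50958565 -0.21990383  0.128     ]
```

Emit:
jog_arm(commands=[[255,0.001,-0.0025,0.03,0,0,0],[255,0.001,-0.0025,0.055,0,0,0],[255,0.001,-0.0025,0.07,0,0,0],[255,0.001,-0.0025,0.074,0,0,0],[255,0.001,-0.0025,0.074,0,0,0]])

```text
clock: 3.1
eef_pos: [0.5023, -0.221, 0.1348]
eef_rot: [[0.972, 0.233, -0.0], [0.233, -0.972, -0.0], [-0.0, 0.0, -1.0]]
contact_force: [0.3, -0.2, -0.2]
finger_gap: 0.006
finger_force: 0.0
```

Emit:
jog_arm(commands=[[255,0,0,0.003,0,0,0],[255,0,0,0.006,0,0,0],[255,0,0,0.009,0,0,0],[255,0,0,0.011,0,0,0],[255,0,0,0.011,0,0,0]])

```text
clock: 3.6
eef_pos: [0.5032, -0.2206, 0.1239]
eef_rot: [[0.972, 0.235, 0.001], [0.235, -0.972, -0.001], [0.001, 0.001, -1.0]]
contact_force: [-0.1, -0.6, 1.8]
finger_gap: 0.004
finger_force: 1.2
```

In contact, with a light force. I'll go on in small steps.

Emit:
jog_arm(commands=[[255,0,0,0.001,0,0,0],[255,0,0,0.002,0,0,0],[255,0,0,0.003,0,0,0],[255,0,0,0.004,0,0,0]])

```text
clock: 4.0
eef_pos: [0.5031, -0.2205, 0.1198]
eef_rot: [[0.972, 0.234, 0.001], [0.234, -0.972, -0.0], [0.001, 0.001, -1.0]]
contact_force: [1.9, -0.9, 3.0]
finger_gap: 0.008
finger_force: 1.5
```

Emit:
jog_arm(commands=[[255,0,0,0.001,0,0,0],[255,0,0,0.002,0,0,0],[255,0,0,0.003,0,0,0],[255,0,0,0.003,0,0,0]])

```text
clock: 4.4
eef_pos: [0.503, -0.2203, 0.1167]
eef_rot: [[0.972, 0.235, 0.001], [0.235, -0.972, -0.0], [0.0, 0.0, -1.0]]
contact_force: [2.0, -0.8, 3.8]
finger_gap: 0.004
finger_force: 1.8
```

Emit:
jog_arm(commands=[[255,0,0,0.001,0,0,0],[255,0,0,0.002,0,0,0],[255,0,0,0.002,0,0,0]])

```text
clock: 4.7
eef_pos: [0.503, -0.2204, 0.1152]
eef_rot: [[0.972, 0.235, 0.001], [0.235, -0.972, -0.0], [0.001, 0.001, -1.0]]
contact_force: [0.9, -1.6, 9.0]
finger_gap: 0.003
finger_force: 4.3
```

Emit:
jog_arm(commands=[[255,0,0,-0.002,0,0,0],[255,0,0,-0.005,0,0,0],[255,0,0,-0.02,0,0,0],[255,0,0,-0.06,0,0,0],[255,0,0,-0.09,0,0,0]])

```text
clock: 5.2
eef_pos: [0.5013, -0.2193, 0.2053]
eef_rot: [[0.972, 0.235, -0.003], [0.235, -0.972, 0.002], [-0.003, -0.002, -1.0]]
contact_force: [-0.3, -0.7, -0.7]
finger_gap: 0.006
finger_force: 0.0
```

```bash
python3 look.py orange w2.png
python3 - <<'E'
from h import *
im=cv2.imread('pics/w2.png')[120:260,220:420];im=cv2.resize(im,None,fx=3,fy=3,interpolation=2)
a=cv2.cvtColor(vision.grab_frame('scene'),cv2.COLOR_RGB2BGR)[165:225,375:435];b=cv2.imread('pics/scene0.png')[165:225,375:435]
ab=cv2.resize(np.vstack([a,b]),None,fx=3.5,fy=3.5,interpolation=2)
cv2.imwrite('pics/c2.png',np.hstack([im,ab]))
E
```

```text
5.2 [ 0.5013 -0.2193  0.2053] [[0.972, 0.235, -0.003], [0.235, -0.972, 0.002], [-0.003, -0.002, -1.0]] [-0.35 -0.67 -0.74] 0.0055619921148341404
70.116952714849 [ 0.57993721 -0.20183744  0.35603745]
[ 0.5007 -0.2182  0.116 ] 0.57
321.69458987783594 203.8411867364747 310 334 190 217 573 0.98
cap [ 0.5059 -0.221   0.124 ] shift in tool [0.0043 0.003  0.0812]
```

View pics/c2.png

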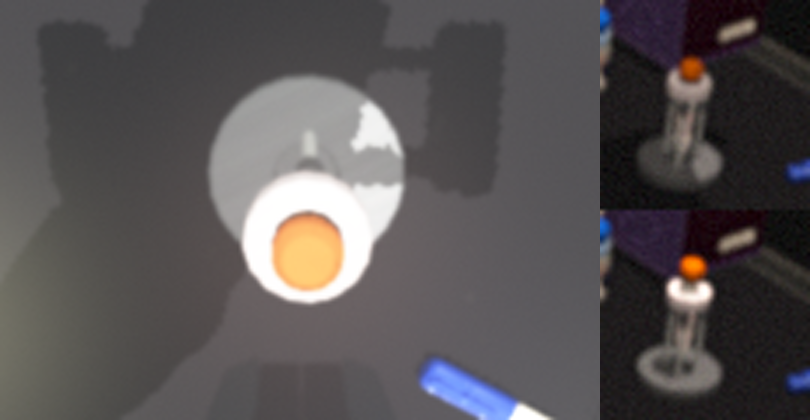

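The picture shows the orange cap now lying against its collar, where the "before" crop at lower right has a visible neck under it. The stand has not moved. Blue is next.

Emit:
jog_arm(commands=[[255,0.009,-0.04,0,0,0,0],[255,0.018,-0.08,0,0,0,0],[255,0.027,-0.12,0,0,0,0],[255,0.036,-0.16,0,0,0,0],[255,0.045,-0.2,0,0,0,0]])

```text
clock: 5.9
eef_pos: [0.4974, -0.0136, 0.2029]
eef_rot: [[0.972, 0.235, -0.005], [0.235, -0.972, -0.0], [-0.005, -0.001, -1.0]]
contact_force: [1.4, 0.2, 0.6]
finger_gap: 0.003
finger_force: 0.0
```

Emit:
jog_arm(commands=[[255,0.009,-0.04,0,0,0,0],[255,0.018,-0.08,0,0,0,0],[255,0.027,-0.12,0,0,0,0],[255,0.036,-0.16,0,0,0,0],[255,0.0445,-0.196,0,0,0,0]])

```text
clock: 6.4
eef_pos: [0.4947, 0.1874, 0.2027]
eef_rot: [[0.972, 0.236, -0.005], [0.236, -0.972, -0.002], [-0.005, 0.001, -1.0]]
contact_force: [0.6, 0.6, -0.6]
finger_gap: 0.006
finger_force: 0.0
```

Emit:
jog_arm(commands=[[255,0,0,0,0,0,0],[255,0,0,0,0,0,0],[255,0,0,0,0,0,0]])

```text
clock: 6.7
eef_pos: [0.4959, 0.1838, 0.2035]
eef_rot: [[0.972, 0.233, -0.003], [0.233, -0.972, -0.002], [-0.003, 0.002, -1.0]]
contact_force: [-0.2, 0.6, -0.1]
finger_gap: 0.006
finger_force: 0.0
```

```bash
python3 look.py blue w3.png
```

```text
6.7 [0.4959 0.1838 0.2035] [[0.972, 0.233, -0.003], [0.233, -0.972, -0.002], [-0.003, 0.002, -1.0]] [-0.2   0.61 -0.13] 0.005666814195378482
70.116952714849 [0.57322556 0.20198223 0.34964526]
[0.4983 0.1877 0.1264] 0.6
314.1574074074074 207.43827160493828 302 327 192 222 648 0.95
cap [0.4956 0.1883 0.124 ] shift in tool [ 0.001  -0.0046  0.0795]
540.9805598755833 170.97356143079315 485 572 153 189 1286 0.72
cap [0.5684 0.0171 0.124 ] shift in tool [0.0319 0.1789 0.0798]
631.0141509433962 250.4056603773585 619 639 244 260 212 0.36
cap [ 0.5213 -0.0938  0.124 ] shift in tool [-0.0397  0.2757  0.0802]
```

View pics/w3.png

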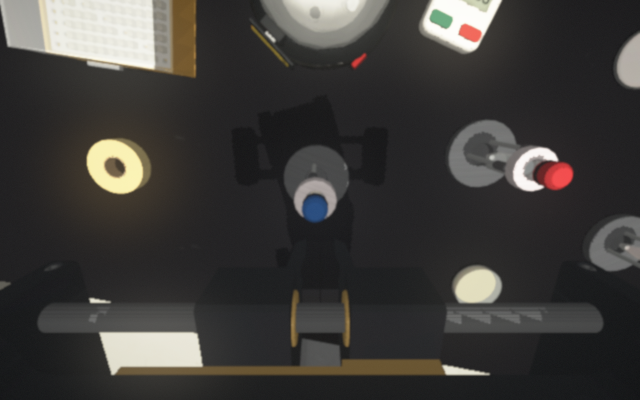

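The blue cap is at (314,207), so the target is about (0.4955, 0.1875). I'll correct for that and descend.

Emit:
jog_arm(commands=[[255,0.001,-0.004,0.03,0,0,0],[255,0.001,-0.004,0.053,0,0,0],[255,0.001,-0.004,0.065,0,0,0],[255,0.001,-0.004,0.068,0,0,0],[255,0.001,-0.004,0.068,0,0,0]])

```text
clock: 7.35
eef_pos: [0.4971, 0.1893, 0.1368]
eef_rot: [[0.972, 0.234, -0.0], [0.234, -0.972, -0.0], [-0.0, 0.0, -1.0]]
contact_force: [0.7, -0.3, 0.7]
finger_gap: 0.002
finger_force: 0.0
```

Emit:
jog_arm(commands=[[255,0,0,0.003,0,0,0],[255,0,0,0.006,0,0,0],[255,0,0,0.009,0,0,0],[255,0,0,0.011,0,0,0],[255,0,0,0.012,0,0,0]])

```text
clock: 7.85
eef_pos: [0.4972, 0.19, 0.1249]
eef_rot: [[0.972, 0.235, 0.001], [0.235, -0.972, 0.0], [0.001, -0.0, -1.0]]
contact_force: [0.2, -0.0, 4.0]
finger_gap: 0.006
finger_force: 1.5
```

Emit:
jog_arm(commands=[[255,0,0,0.001,0,0,0],[255,0,0,0.002,0,0,0],[255,0,0,0.003,0,0,0],[255,0,0,0.004,0,0,0],[255,0,0,0.005,0,0,0]])

```text
clock: 8.35
eef_pos: [0.4971, 0.1899, 0.1197]
eef_rot: [[0.972, 0.235, 0.001], [0.235, -0.972, 0.0], [0.001, -0.0, -1.0]]
contact_force: [1.4, 0.8, 2.6]
finger_gap: 0.009
finger_force: 1.5
```

Emit:
jog_arm(commands=[[255,0,0,0.001,0,0,0],[255,0,0,0.002,0,0,0],[255,0,0,0.003,0,0,0],[255,0,0,0.004,0,0,0],[255,0,0,0.005,0,0,0]])

```text
clock: 8.85
eef_pos: [0.4972, 0.19, 0.115]
eef_rot: [[0.972, 0.235, 0.001], [0.235, -0.972, 0.0], [0.001, -0.0, -1.0]]
contact_force: [0.3, -0.1, 9.0]
finger_gap: 0.006
finger_force: 4.6
```

Emit:
jog_arm(commands=[[255,0,0,-0.002,0,0,0],[255,0,0,-0.005,0,0,0],[255,0,0,-0.02,0,0,0],[255,0,0,-0.06,0,0,0],[255,0,0,-0.09,0,0,0]])

```text
clock: 9.35
eef_pos: [0.4958, 0.1894, 0.2055]
eef_rot: [[0.972, 0.235, -0.002], [0.235, -0.972, -0.001], [-0.002, 0.0, -1.0]]
contact_force: [0.7, 0.4, -0.6]
finger_gap: 0.008
finger_force: 0.0
```

```bash
python3 look.py blue w4.png
python3 - <<'E'
from h import *
im=cv2.imread('pics/w4.png')[120:260,220:420];im=cv2.resize(im,None,fx=3,fy=3,interpolation=2)
a=cv2.cvtColor(vision.grab_frame('scene'),cv2.COLOR_RGB2BGR)[205:265,265:325];b=cv2.imread('pics/scene0.png')[205:265,265:325]
ab=cv2.resize(np.vstack([a,b]),None,fx=3.5,fy=3.5,interpolation=2)
cv2.imwrite('pics/c4.png',np.hstack([im,ab]))
E
```

```text
9.35 [0.4958 0.1894 0.2055] [[0.972, 0.235, -0.002], [0.235, -0.972, -0.001], [-0.002, 0.0, -1.0]] [ 0.7   0.38 -0.6 ] 0.007749293949800939
70.116952714849 [0.57424832 0.20836155 0.35620825]
[0.4975 0.1913 0.116 ] 0.87
[ 0.5023 -0.2158  0.0304] 0.46
320.3424657534247 204.99657534246575 308 333 191 219 584 0.92
cap [0.4991 0.1898 0.124 ] shift in tool [0.0034 0.0004 0.0814]
614.8730407523511 243.54663009404388 585 639 215 271 2552 0.23
cap [ 0.5251 -0.0712  0.124 ] shift in tool [-0.0325  0.2602  0.0817]
478.7883064516129 285.3346774193548 455 502 266 302 1488 0.2
cap [0.4571 0.0284 0.124 ] shift in tool [-0.0753  0.1475  0.0817]
```

View pics/c4.png

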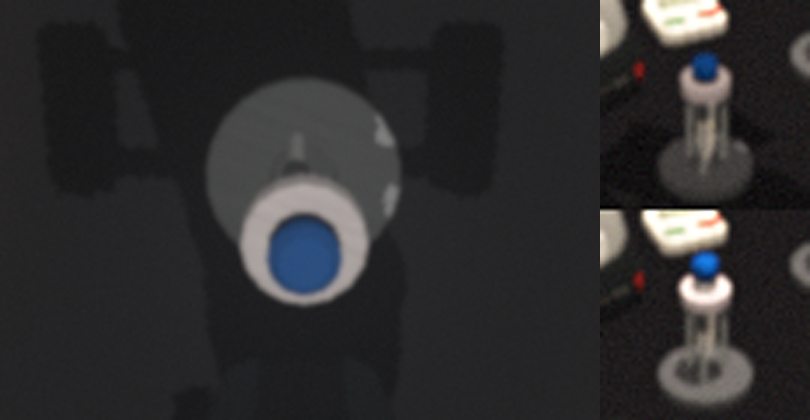

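The crop shows the blue cap down on its collar, with the stand in place. Red is next.

Emit:
jog_arm(commands=[[255,0.0054,0.04,0,0,0,0],[255,0.0108,0.08,0,0,0,0],[255,0.0162,0.12,0,0,0,0],[255,0.0216,0.16,0,0,0,0],[255,0.027,0.2,0,0,0,0]])

```text
clock: 10.05
eef_pos: [0.5688, 0.0002, 0.2026]
eef_rot: [[0.972, 0.235, -0.005], [0.235, -0.972, -0.0], [-0.005, -0.001, -1.0]]
contact_force: [1.2, -0.0, -1.3]
finger_gap: 0.007
finger_force: 0.0
```

Emit:
jog_arm(commands=[[255,0,0,0,0,0,0],[255,0,0,0,0,0,0],[255,0,0,0,0,0,0]])

```text
clock: 10.35
eef_pos: [0.5687, 0.0034, 0.2035]
eef_rot: [[0.972, 0.237, -0.003], [0.237, -0.972, 0.001], [-0.003, -0.002, -1.0]]
contact_force: [0.2, -0.7, 0.2]
finger_gap: 0.007
finger_force: 0.0
```

```bash
python3 look.py red w5.png
```

```text
10.35 [0.5687 0.0034 0.2035] [[0.972, 0.237, -0.003], [0.237, -0.972, 0.001], [-0.003, -0.002, -1.0]] [ 0.17 -0.66  0.16] 0.00716888045522514
70.116952714849 [0.64583366 0.02209318 0.34966023]
[0.572  0.0035 0.1301] 0.75
319.5875968992248 207.11007751937984 307 332 191 222 645 0.73
cap [0.5696 0.0037 0.124 ] shift in tool [0.0011 0.0001 0.0795]
```

View pics/w5.png

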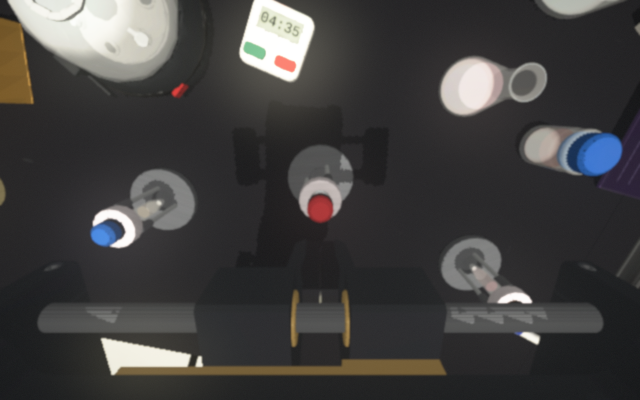

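The red cap is at (320,207), in line with the tool. Shift needed is about 1 mm.

Emit:
jog_arm(commands=[[255,0.001,0,0.03,0,0,0],[255,0.001,0,0.053,0,0,0],[255,0.001,0,0.065,0,0,0],[255,0.001,0,0.068,0,0,0],[255,0.001,0,0.068,0,0,0]])

```text
clock: 11.0
eef_pos: [0.5711, 0.0024, 0.1368]
eef_rot: [[0.972, 0.235, -0.0], [0.235, -0.972, 0.0], [-0.0, -0.0, -1.0]]
contact_force: [0.7, 0.1, 0.8]
finger_gap: 0.008
finger_force: 0.0
```

Emit:
jog_arm(commands=[[255,0,0,0.003,0,0,0],[255,0,0,0.006,0,0,0],[255,0,0,0.009,0,0,0],[255,0,0,0.011,0,0,0],[255,0,0,0.012,0,0,0]])

```text
clock: 11.5
eef_pos: [0.5715, 0.002, 0.125]
eef_rot: [[0.972, 0.235, 0.001], [0.235, -0.972, 0.0], [0.001, 0.0, -1.0]]
contact_force: [0.2, -0.3, 2.5]
finger_gap: 0.004
finger_force: 1.5
```

Emit:
jog_arm(commands=[[255,0,0,0.001,0,0,0],[255,0,0,0.002,0,0,0],[255,0,0,0.003,0,0,0],[255,0,0,0.004,0,0,0],[255,0,0,0.005,0,0,0]])

```text
clock: 12.0
eef_pos: [0.5714, 0.002, 0.1197]
eef_rot: [[0.972, 0.235, 0.001], [0.235, -0.972, 0.0], [0.001, 0.0, -1.0]]
contact_force: [1.5, -0.3, 3.0]
finger_gap: 0.001
finger_force: 1.5
```

Emit:
jog_arm(commands=[[255,0,0,0.001,0,0,0],[255,0,0,0.002,0,0,0],[255,0,0,0.003,0,0,0],[255,0,0,0.004,0,0,0],[255,0,0,0.005,0,0,0]])

```text
clock: 12.5
eef_pos: [0.5714, 0.002, 0.1151]
eef_rot: [[0.972, 0.235, 0.001], [0.235, -0.972, -0.0], [0.001, 0.0, -1.0]]
contact_force: [0.8, 1.0, 9.0]
finger_gap: 0.002
finger_force: 4.5
```

Emit:
jog_arm(commands=[[255,0,0,-0.002,0,0,0],[255,0,0,-0.005,0,0,0],[255,0,0,-0.02,0,0,0],[255,0,0,-0.06,0,0,0],[255,0,0,-0.09,0,0,0]])

```text
clock: 13.0
eef_pos: [0.5696, 0.002, 0.2053]
eef_rot: [[0.972, 0.235, -0.003], [0.235, -0.972, -0.0], [-0.003, -0.001, -1.0]]
contact_force: [0.4, -0.2, -0.0]
finger_gap: 0.004
finger_force: 0.0
```

```bash
python3 look.py red w6.png
python3 - <<'E'
from h import *
im=cv2.imread('pics/w6.png')[120:260,220:420];im=cv2.resize(im,None,fx=2.5,fy=2.5,interpolation=2)
a=cv2.cvtColor(vision.grab_frame('scene'),cv2.COLOR_RGB2BGR)[165:265,275:415]
a=cv2.resize(a,(500,350),interpolation=2)[:, :300]
cv2.imwrite('pics/c6.png',np.hstack([im,a]))
E
```

```text
13.0 [0.5696 0.002  0.2053] [[0.972, 0.235, -0.003], [0.235, -0.972, -0.0], [-0.003, -0.001, -1.0]] [ 0.36 -0.25 -0.02] 0.004270026068355424
70.116952714849 [0.64838426 0.02023876 0.35638161]
[0.5739 0.0054 0.117 ] 0.8
317.35084745762714 203.23050847457628 305 330 190 217 590 0.71
cap [0.5739 0.0046 0.124 ] shift in tool [ 0.005  -0.0015  0.0813]
```

View pics/c6.png

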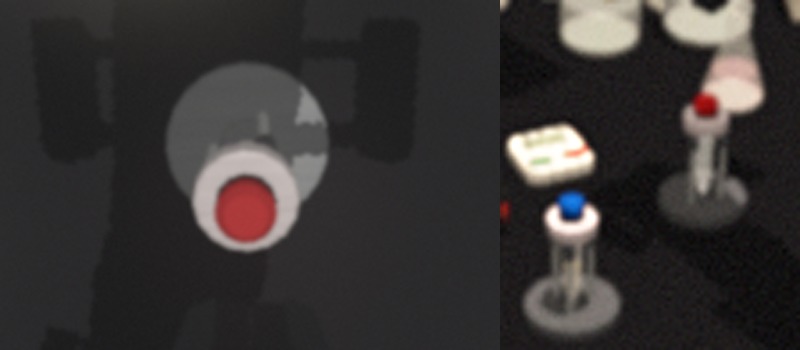

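The red and blue caps both lie on their collars, the red one at crop position (245,208), and the stands have not moved. I'm handing the job in.

```bash
python3 -c "
from plant import env
print(env.finish_job())"
```

```text
the job is handed in; nothing more can be done
None
```

I pressed the orange, blue and red caps down in that order, each at about 9 N. Close-up pictures show all three resting on their collars with the stands in place, and I handed the job in with the arm clear after about 13 s; no verdict was returned.

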